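# Hang the basket on the scale and tare it

## Task

Get the hanging scale ready for weighing: wake it with the green touch pad, then hang the red basket by its bail on the scale's hook and let go, and with the basket hanging still press the orange tare pad to zero it. The pads hardly move: press each with the fingertips, firmly but with no more than 25 N, for about half a second; do not press the orange one before the basket hangs, nor the green one after. Leave the basket hanging freely and everything else standing where it is.

Things in the scene. Friction and masses are not known exactly. Their poses are not given: they have to be found in the camera images.
- scale: Hanging scale, fixed. Base plate 185 x 150 x 12 mm (x -60 to +125), steel column 28 x 40 mm at x = +100, white head on it (x +50 to +135, y -55 to +55, z 165 to 205) with display and two pads on top; a hook rod sticks out of the head's front toward -x. Origin on the worktop below the hook seat; x from the hook's tip back to the column, y across, z up.
- hook_seat (a point): Top of the level hook rod where the bail should lie, 189 mm above the worktop, 12 mm inside the bend of the tip; axes as the scale's. The bail may lie anywhere on the rod between tip and head.
- hook_tip (a point): Top of the hook's tip. The steel rod, 8 mm thick, runs level at y = 0 of the scale, axis 185 mm up, from the head's front (x = +50 mm) to x = -12 mm, then bends up to this round tip, whose foremost point is x = -24 mm and whose top is 203 mm above the worktop.
- power_pad: Green power pad, flat disc 26 mm across on the head's top, 110 mm behind the hook seat, 28 mm left or right of the middle (which side varies). Origin at its centre level with the head's top; its face is 3 mm above. Gives 1.5 mm at most, about 4 N per mm, then solid. Registers above 4 N held 0.3 s (aim for 6 to 12 N); more than 25 N is too much.
- tare_pad: Orange tare pad, flat disc 26 mm across on the head's top, 110 mm behind the hook seat, 28 mm left or right of the middle (which side varies). Origin at its centre level with the head's top; its face is 3 mm above. Gives 1.5 mm at most, about 4 N per mm, then solid. Registers above 4 N held 0.3 s (aim for 6 to 12 N); more than 25 N is too much.
- basket: Red round open basket, loose, upright, 0.1 to 0.2 kg, 98 mm across the rim, 58 mm tall, with a stiff fixed bail of 9 mm steel bar in its plane x = 0: uprights at y = -45 and +45 mm, 63 mm of open height between rim and peak. Origin at the centre of its underside, z up, y along the bail. Either way round fits the hook, bail across the rod, coming on from the tip's side along the scale's +x.
- bail_top (a point): Centre of the bail's bar at its raised peak (y = 0), 130 mm above the basket's underside; the underside of the bar there is 125.5 mm up. The peak sits on the hook rod: hung, this point is about 194 mm above the worktop.
- bail_left (a point): Grip point on the bail's level bar at the basket's y = +30 mm, bar axis 122 mm above the underside, level from +14 to +39 mm. Grip here from above, fingers closing along the basket's x, so that the peak stays free for the hook.
- bail_right (a point): Grip point on the bail's level bar at the basket's y = -30 mm, bar axis 122 mm above the underside, level from -14 to -39 mm. Grip here from above, fingers closing along the basket's x, so that the peak stays free for the hook.
- oil_bottle: Dark green oil bottle, loose bystander, 61 mm across, 268 mm tall, upright; origin at the centre of its underside. Too tall to carry the basket over.
- pepper_mill: Wooden pepper mill, loose bystander, 58 mm across, 160 mm tall, upright; origin at the centre of its underside.
- tea_box: Red carton, loose bystander, 70 x 79 x 153 mm tall, upright; origin at the centre of its underside.
- mug: Cream mug, loose bystander, 78 x 113 mm with handle, 100 mm tall; origin at the centre of its underside.
- tin: Low food tin, loose bystander, 75 mm across, 58 mm tall; origin at the centre of its underside.
- onion: Brown onion, loose bystander, 78 mm across, 85 mm tall; origin at its underside.
- garlic: Garlic bulb, loose bystander, 54 mm across, 53 mm tall; origin at its underside.

How it is judged (in metres and radians):
On the way, in this order (a step that is already met when the one before it is completed fails the run):
1. the green power pad is pressed with more than 4 N of the fingertips for 0.3 s (contact force between the fingers and power_pad above 4 N), for 0.3 s.
2. the basket hangs by its bail on the hook, let go (x of bail_top in the frame of scale between -0.018 and 0.05 m and y of bail_top in the frame of scale between -0.02 and 0.02 m and z of bail_top in the frame of scale between 0.18 and 0.21 m and contact force between basket and scale above 0.5 N and contact force between each of the arm, the fingers and basket below 0.1 N and angle between basket's own z axis and vertical below 0.3 rad), for 0.3 s.
3. the orange tare pad is pressed with more than 4 N for 0.3 s while the basket hangs still (all of step 2 and contact force between the fingers and tare_pad above 4 N and linear speed of basket below 0.06 m/s), for 0.3 s.
At the end, for the whole second after the job is handed in: The basket hangs on the scale's hook by its bail: peak of the bail within 20 mm of the rod's line and resting on it between tip and head, leaning less than 0.3 rad, moving slower than 0.06 m/s and 0.6 rad/s, touched by nothing of the robot (all of step 2 and linear speed of basket below 0.06 m/s and angular speed of basket below 0.6 rad/s).
It fails at once if a pad is pressed with more than 25 N (contact force between anything else and power_pad above 25 N or contact force between anything else and tare_pad above 25 N).
It fails at once if the tare pad is pressed (4 N) while the basket is not on the hook (contact force between anything else and tare_pad above 4 N and not (x of bail_top in the frame of scale between -0.018 and 0.05 m and y of bail_top in the frame of scale between -0.02 and 0.02 m and z of bail_top in the frame of scale between 0.18 and 0.21 m)).
It fails at once if the power pad is pressed again (4 N) with the basket on the hook (contact force between anything else and power_pad above 4 N and x of bail_top in the frame of scale between -0.018 and 0.05 m and y of bail_top in the frame of scale between -0.02 and 0.02 m and z of bail_top in the frame of scale between 0.18 and 0.21 m).
It fails at once if a bystander is knocked over or shifted by more than 30 mm (distance of any of oil_bottle, pepper_mill, tea_box, mug, tin, onion, garlic from where it was at the start of the episode above 0.03 m or angle between any of oil_bottle, pepper_mill, tea_box, mug, tin's own z axis and vertical above 0.5 rad).
It also fails if it takes over 72 s, if anything falls off the work surface, if the arm or the gripper's body presses on something with over 40 N, if the wrist force passes 120 N, or if a joint passes its speed limit or range.

## Robot

A 7-joint arm with a two-finger parallel gripper is mounted at the origin on a cart in front of the work surface, level with it; the furniture and walls round the work are solid. World frame = base frame: x ahead of the robot, y to its left, z up, the work surface at z = 0. Lengths are in mm, angles in rad, forces in N, time in s.
With the tool pointing down it reaches from about 400 to 875 mm from the base axis. Payload 4.4 kg.
Tool frame: the origin (TCP) lies at the very end of the fingers, on their centre line; the grasp point (between the pads) lies ctrl.grip_point_offset behind it (ctrl.grip_point_offset is the distance from the TCP to the grasp point, in mm); z points along the fingers, y is the line along which they close (so a half turn about z gives the same grasp; the last joint's range is limited). The gripper opens to 85 mm and grips with 20 to 120 N. Pads are 22 mm wide; open, the fingers measure 114 mm over their backs; the gripper's body (76 mm by 85 mm) begins 54 mm behind the grasp point. The pads swing forward as they close: fully open they stand 13 mm farther back than shut.
Start: joints at [-1.385, 0.628, 0.038, 1.517, -0.027, 0.996, -0.02], TCP at [161.921, 629.523, 231.313] pointing down, gripper open.
Joint ranges: [-3.06, 3.06], [-0.37, 2.12], [-1.25, 1.32], [0.18, 2.47], [-1.1, 4.24], [0.23, 1.98], [-2.94, 2.94]. Speed limits (rad/s): [2.57, 2.57, 3.14, 3.14, 3.14, 3.14, 3.14].

## Interface

Orientations are given as [roll, pitch, yaw] about the fixed x, y, z axes, in that order (R = Rz(yaw) Ry(pitch) Rx(roll)).
In Python, from cell import read_state, cams, ctrl, models gives the robot as it stands. The module is installed in compiled form; this text tells all that it offers.
- The arm moves only by the tool run_rows, called by a JSON object that holds its "name" and its "arguments", one argument or row to a line. Schema: {"type":"object","properties":{"steps":{"type":"array","items":{"type":"object","properties":{"xyz":{"type":"array","items":{"type":"number"},"minItems":3,"maxItems":3},"rot":{"type":"array","items":{"type":"number"},"minItems":3,"maxItems":3},"jaw":{"type":"number"}},"additionalProperties":false,"required":["jaw"]},"minItems":1,"maxItems":12},"only":{"type":"string"},"quiet":{"type":"boolean"},"lines":{"type":"string"}},"required":["steps"],"additionalProperties":false}. steps is a list of rows, 1 to 12 of them, each an object with the fields xyz (a list: dx, dy, dz in mm), rot (a list: a rotation vector rx, ry, rz in rad), jaw (the finger opening in mm); a field left out counts as zero (the opening has to be given); each row shifts and turns the commanded pose from where the row before left it, along the tool's axes as they then stand; what a row does not reach is not made up. A row lasts 1/10 s, in which the tool goes at most 50 mm and 0.15 rad, less where a joint would pass 70% of its speed; a pose out of reach is approached as far as the arm can. The fingers move at their own pace and stop on an object; the grip force is fixed at half the most. Time passes only in rows, so rows that do not move let the fingers close. The tool returns the time, the measured TCP pose, the force, the opening and the grip force at its end. only (a regular expression) keeps the lines of the reply that match it, lines (a string "A,B") keeps lines A to B, and quiet returns only ok. Input that does not fit is refused with a message, and nothing moves.
- read_state(): the state, without advancing time (a new reading comes with each control period).
- cams.get_image(name): name is "side" or "top" or "wrist"; returns (picture, depth): 400x640x3 uint8, blue, green, red; 400x640 float32, mm along the optical axis (not along the pixel's ray), 0 where there is no reading.
- cams.calibration(name): a dict with "fx", "fy", "cx", "cy" (pixels), "k1" (the pictures are not rectified: a ray, as slopes to the right and down, at radius r is drawn at 1 + k1 r^2 times it, then the intrinsics apply), "rvec" (rotation vector, rad) and "tvec" (3), from world to camera coordinates, as OpenCV has them; the wrist camera has in their place "hand_eye" (4x4, takes a point from camera to tool coordinates, whose origin is the TCP and whose axes are the flange's). Camera axes: x right, y down, z forward; pixel columns grow to the right and rows downward; lengths in mm; the calibration is good to about 2 mm. A picture is of the moment at which its call begins: read the wrist's pose just before it. calibration takes no time and is no camera call.
- ctrl.finish_job(): hands the job in; it is judged then, once.
Trained networks look in the newest picture that a camera, given by its name, has taken for a name from the list of things; names that differ only in an ending like _2 or _b are one class to them, and where a whole thing is asked for, a point or a joint stands for the part that bears it (a point fixed in the world has none). Each returns a list of dicts, best first, with "confidence" (0 to 1); they miss things now and then, are a little off and sometimes report something else, mostly with a low value. They report only what shows in the picture. A call takes as long as a camera call.
- models.search_frame(thing, camera): "extent" ([left, top, right, bottom] in pixels, round what is visible of it).
- models.mark_of(thing, camera): "position" ([column, row] in pixels: a listed point, or the origin of a listed thing).
The state is a dict: "clock": time; "qpos": joint angles; "qd": joint speeds; "tau": joint torques, N m; "eef_pos": TCP position; "tool_rot": TCP orientation; "force": force on the tool from outside, world axes, zero at the start; "torque": the same for the moment, N m; "width": finger opening in mm; "gripper_force": force on a finger pad.
Only numpy, scipy, OpenCV 4.12 (cv2) and the standard library are available. Lean on these libraries where they do the work, as an engineer would, in place of code of your own. Each camera call takes 0.05 s, during which the arm holds its last target. There are 200 camera calls.

## Working session

There is one attempt and no reset: what is moved stays moved. The work goes in short steps, Python scripts to look and compute and a tool call to move; the robot and the scene stay as the last step left them, time stands still between calls to the robot, and variables do not carry over. Pictures are saved under pics/ and viewed, at most 10 in all, crops included, and the job is handed in when it is done.

```bash
mkdir -p pics; cat > h.py <<'E'
import numpy as np, cv2
from cell import read_state, cams, ctrl, models
from scipy.spatial.transform import Rotation as R
def cam(name):
    c=cams.calibration(name)
    K=np.array([[c['fx'],0,c['cx']],[0,c['fy'],c['cy']],[0,0,1.]])
    if 'hand_eye' in c:
        s=read_state(); T=np.eye(4)
        T[:3,:3]=R.from_euler('xyz',s['tool_rot']).as_matrix(); T[:3,3]=s['eef_pos']
        M=T@np.array(c['hand_eye'])
    else:
        E=np.eye(4);E[:3,:3]=cv2.Rodrigues(np.array(c['rvec'],float))[0];E[:3,3]=np.ravel(c['tvec']);M=np.linalg.inv(E)
    return K,np.array([c['k1'],0,0,0,0.]),M   # M cam->world
def ray(C,p):
    K,d,M=C; u=cv2.undistortPoints(np.array([[p]],float),K,d)[0,0]
    return M[:3,3],M[:3,:3]@np.array([u[0],u[1],1.])
def at_z(C,p,z):
    o,r=ray(C,p); return o+r*(z-o[2])/r[2]
def at_d(C,p,d):
    o,r=ray(C,p); return o+r*d
def cloud(C,D):
    K,d,M=C; v,u=np.mgrid[0:D.shape[0],0:D.shape[1]]
    p=cv2.undistortPoints(np.stack([u,v],-1).reshape(-1,1,2).astype(float),K,d).reshape(-1,2)
    P=np.c_[p,np.ones(len(p))]*D.reshape(-1,1)
    return (P@M[:3,:3].T+M[:3,3]).reshape(*D.shape,3)
def tri(C1,p1,C2,p2):
    o1,r1=ray(C1,p1);o2,r2=ray(C2,p2)
    t=np.linalg.lstsq(np.c_[r1,-r2],o2-o1,rcond=None)[0]
    a,b=o1+t[0]*r1,o2+t[1]*r2
    return (a+b)/2,np.linalg.norm(a-b)
E
python3 - <<'E'
from h import *
np.set_printoptions(precision=1,suppress=True)
print(read_state(),ctrl.grip_point_offset)
for n in ['top','side']:
    C=cam(n); I,D=cams.get_image(n); cv2.imwrite(f'pics/{n}0.png',I); np.save(f'{n}0.npy',D); print(n,C[2])
    for t in ['hook_seat','hook_tip','power_pad','tare_pad','bail_top','bail_left','bail_right','basket']:
        for m in models.mark_of(t,n)[:2]: 
            p=m['position']; print(t,round(m['confidence'],2),np.array(p),at_z(C,p,dict(hook_seat=189,hook_tip=203,power_pad=205,tare_pad=205,bail_top=130,basket=0).get(t,122)))
    for t in ['oil_bottle','pepper_mill','tea_box','mug','tin','onion','garlic']:
        for m in models.mark_of(t,n)[:1]: p=m['position']; print(t,round(m['confidence'],2),np.array(p),at_z(C,p,0))
E
```

```text
{'clock': 0.0, 'qpos': array([-1.4,  0.6,  0. ,  1.5, -0. ,  1. , -0. ]), 'qd': array([ 0., -0., -0., -0., -0., -0.,  0.]), 'tau': array([  0. , -56.3,   1.2, -19.3,   0. ,   0. ,  -0. ]), 'eef_pos': array([161.7, 628.9, 230.4]), 'tool_rot': array([-3.1,  0. ,  2.9]), 'force': array([ 0.6, -0.5, -0.4]), 'torque': array([0., 0., 0.]), 'gripper_force': 0.0, 'width': 85.1013122835141} 18.700000000000003
top [[   0.    -1.     0.   499.6]
 [  -1.    -0.    -0.   -15.5]
 [   0.    -0.    -1.  1502.4]
 [   0.     0.     0.     1. ]]
hook_seat 0.66 [396.4 215.5] [ 505.4 -235.3  189. ]
hook_seat 0.55 [439.2 223.7] [ 482.2 -363.4  189. ]
hook_tip 0.89 [396.2 221.8] [ 486.8 -232.5  203. ]
power_pad 0.42 [393.5 179.1] [ 613.  -223.7  205. ]
power_pad 0.35 [387.5 219.4] [ 493.6 -206.4  205. ]
tare_pad 0.5 [412.5 183.6] [ 600.2 -280.1  205. ]
bail_top 0.81 [244.2 212.9] [509.  229.8 130. ]
bail_left 0.71 [234.6 217.5] [494.3 261.2 122. ]
bail_right 0.78 [253.1 209.2] [520.9 203.5 122. ]
basket 0.67 [249.1 216.7] [497.  236.1   0. ]
oil_bottle 0.71 [396.3 220.5] [ 489.2 -266.7    0. ]
pepper_mill 
[... 632 characters left out ...]
] [278.2  22.3 205. ]
tare_pad 0.62 [396.9 189.1] [ 606.9 -281.6  205. ]
tare_pad 0.29 [361.8 200.2] [ 482.  -226.3  205. ]
bail_top 0.78 [256.9 175.2] [496.7 221.8 130. ]
bail_left 0.82 [245.1 176.8] [472.2 257.3 122. ]
bail_left 0.19 [313.9 220.6] [ 400.2 -104.3  122. ]
bail_right 0.83 [263.7 172.9] [534.8 222.9 122. ]
basket 0.98 [258.7 200.9] [519.4 240.7   0. ]
oil_bottle 0.65 [313.8 224.3] [522.6 -16.7   0. ]
pepper_mill 0.7 [295.8 243.6] [395.9 -34.1   0. ]
tea_box 0.57 [370.1 206.3] [ 745.5 -117.5    0. ]
mug 0.86 [213.4 191.4] [464.2 426.    0. ]
tin 0.59 [408.3 273.4] [ 488.7 -407.6    0. ]
onion 0.82 [232.1 181.3] [564.3 422.8   0. ]
garlic 0.5 [314.4 257.7] [ 373.6 -127.8    0. ]
```

View pics/top0.png

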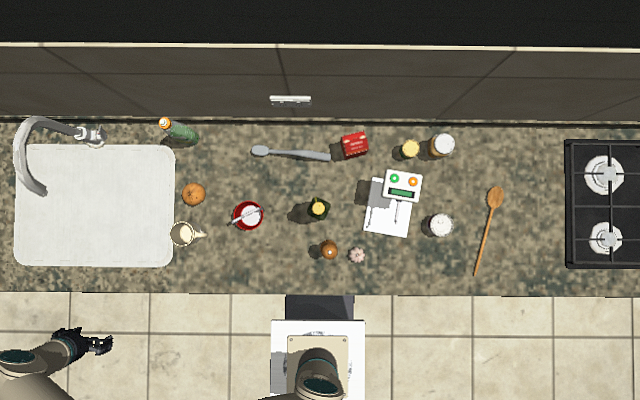

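View pics/side0.png

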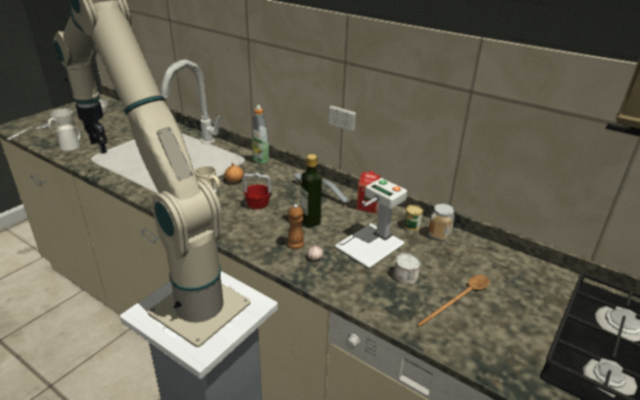

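The top view shows the scale with its green pad at (394,178), orange pad at (413,182) and hook at (396,222). The basket is at (247,215), the bottle at (318,208) and the mill at (330,250). The side view agrees. I'll swing along an arc over the basket and look with the wrist camera.

{"name": "run_rows", "arguments": {
  "steps": [
    {"xyz":[-48,0,-12],"rot":[0,0,0.075],"jaw":85},
    {"xyz":[-48,0,-12],"rot":[0,0,0.075],"jaw":85},
    {"xyz":[-48,0,-12],"rot":[0,0,0.075],"jaw":85},
    {"xyz":[-48,0,-12],"rot":[0,0,0.075],"jaw":85},
    {"xyz":[-48,0,-12],"rot":[0,0,0.075],"jaw":85},
    {"xyz":[-48,0,-12],"rot":[0,0,0.075],"jaw":85},
    {"xyz":[-48,0,-12],"rot":[0,0,0.075],"jaw":85},
    {"xyz":[-48,0,-12],"rot":[0,0,0.075],"jaw":85},
    {"xyz":[-48,-10,0],"rot":[0,0,0.075],"jaw":85},
    {"xyz":[-48,-10,0],"rot":[0,0,0.075],"jaw":85},
    {"xyz":[-48,-10,0],"rot":[0,0,0.075],"jaw":85},
    {"xyz":[-48,-10,0],"rot":[0,0,0.075],"jaw":85}
  ]
}}

```text
clock: 2.8
eef_pos: [568.5, 261.6, 327.3]
tool_rot: [3.141, 0.0, 1.987]
force: [-0.3, -0.3, -0.4]
width: 84.8
gripper_force: 0.0
```

```bash
cat > look.py <<'E'
from h import *
import sys
np.set_printoptions(precision=1,suppress=True)
Z=dict(hook_seat=189,hook_tip=203,power_pad=205,tare_pad=205,bail_top=130,basket=0,bail_left=122,bail_right=122)
def look(f,names,view=True):
    s=read_state(); C=cam('wrist'); I,D=cams.get_image('wrist'); cv2.imwrite(f'pics/{f}.png',I); np.save(f'{f}.npy',D)
    print(s['eef_pos'],s['tool_rot'].round(4) if hasattr(s['tool_rot'],'round') else s['tool_rot'],s['qpos'].round(2))
    out={}
    for t in names:
        for m in models.mark_of(t,'wrist')[:1]:
            p=np.array(m['position']); d=D[min(399,int(round(p[1]))),min(639,int(round(p[0])))]
            out[t]=at_z(C,p,Z[t]); print(t,round(m['confidence'],2),p,'z-plane',out[t],'depth',at_d(C,p,d))
    return out,C,I,D
E
python3 - <<'E'
from look import *
print(np.array(cams.calibration('wrist')['hand_eye']))
look('w1',['bail_top','bail_left','bail_right','basket'])
E
```

```text
[[   0.    -1.    -0.3   69.1]
 [   1.     0.     0.    -1.8]
 [  -0.    -0.3    1.  -142.8]
 [   0.     0.     0.     1. ]]
[568.5 261.6 327.3] [3.1 0.  2. ] [-0.7  0.5  0.3  1.5 -0.2  1.2  0.1]
bail_top 0.61 [247.1 177.1] z-plane [506.2 227.8 130. ] depth [506.5 228.7 133. ]
bail_left 0.63 [243.1 145.7] z-plane [490.1 254.5 122. ] depth [490.8 255.4 126.9]
bail_right 0.79 [251.6 199.7] z-plane [518.5 204.5 122. ] depth [518.7 205.8 125.5]
basket 0.79 [263.8 158.2] z-plane [505.4 225.4   0. ] depth [505.9 226.8   6.6]
```

View pics/w1.png

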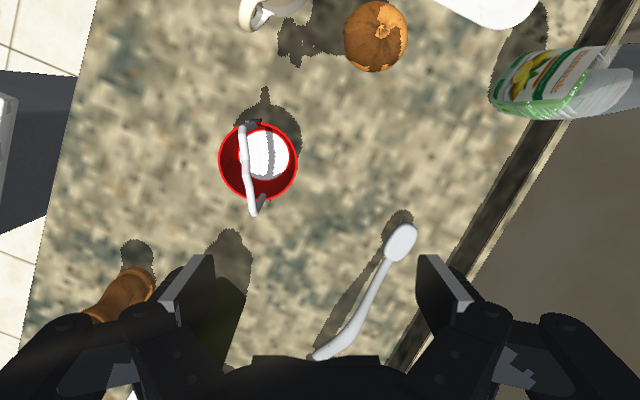

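Basket: bail peak at (506,228), bail yaw about 29°, seen at (247,177); the heights agree. Next I go to the scale, closing the fingers on the way.

{"name": "run_rows", "arguments": {
  "steps": [
    {"xyz":[-48,0,0],"rot":[0,0,0.077],"jaw":0},
    {"xyz":[-48,0,0],"rot":[0,0,0.077],"jaw":0},
    {"xyz":[-48,0,0],"rot":[0,0,0.077],"jaw":0},
    {"xyz":[-48,0,0],"rot":[0,0,0.077],"jaw":0},
    {"xyz":[-48,0,0],"rot":[0,0,0.077],"jaw":0},
    {"xyz":[-48,0,0],"rot":[0,0,0.077],"jaw":0},
    {"xyz":[-48,0,0],"rot":[0,0,0.077],"jaw":0},
    {"xyz":[-48,0,0],"rot":[0,0,0.077],"jaw":0},
    {"jaw":0},
    {"jaw":0}
  ]
}}

```text
clock: 4.05
eef_pos: [624.2, -109.6, 327.1]
tool_rot: [-3.141, -0.001, 1.374]
force: [0.3, 1.2, -1.0]
width: -0.1
gripper_force: 0.0
```

```bash
python3 - <<'E'
from look import *
o,C,I,D=look('w2',['power_pad','tare_pad','hook_seat','hook_tip'])
P=cloud(C,D); h=cv2.cvtColor(I,cv2.COLOR_BGR2HSV); z=(abs(P[...,2]-208)<15)
for n,a,b in [('green',45,85),('orange',5,22)]:
    m=(h[...,0]>=a)&(h[...,0]<=b)&(h[...,1]>120)&(h[...,2]>90)&z
    k,l,st,ce=cv2.connectedComponentsWithStats(m.astype(np.uint8)); i=1+np.argmax(st[1:,4]); 
    print(n,st[i],ce[i],at_z(C,ce[i],208),np.median(P[l==i],0))
E
```

```text
[ 624.2 -109.6  327.1] [-3.1 -0.   1.4] [-0.1  0.6  0.5  1.4 -0.3  1.2  0.2]Traceback (most recent call last):
  File "<stdin>", line 6, in <module>
    return _wrapfunc(a, 'argmax', axis=axis, out=out, **kwds)
    return bound(*args, **kwds)
ValueError: attempt to get argmax of an empty sequence
```

View pics/w2.png

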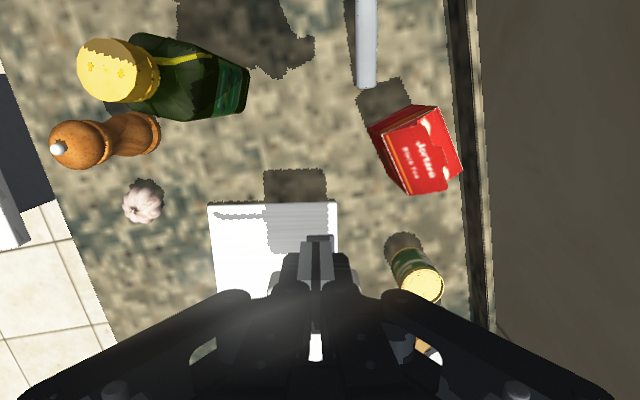

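The gripper hides the scale from here; the bottle is at (120,70) and the tea box at (415,150). I'll go past the scale and look back.

{"name": "run_rows", "arguments": {
  "steps": [
    {"xyz":[-45,0,0],"jaw":0},
    {"xyz":[-45,0,0],"jaw":0},
    {"xyz":[-45,0,0],"jaw":0},
    {"xyz":[-45,0,0],"jaw":0},
    {"xyz":[-40,0,0],"jaw":0},
    {"jaw":0}
  ]
}}

```text
clock: 4.9
eef_pos: [577.6, -333.1, 327.5]
tool_rot: [-3.141, 0.006, 1.365]
force: [0.3, -0.1, 0.5]
width: -0.4
gripper_force: 0.0
```

```bash
cat > pads.py <<'E'
from look import *
def pads(f,names=['power_pad','tare_pad','hook_seat','hook_tip']):
    o,C,I,D=look(f,names)
    P=cloud(C,D); h=cv2.cvtColor(I,cv2.COLOR_BGR2HSV); z=(abs(P[...,2]-208)<15)
    for n,a,b in [('green',45,85),('orange',5,22)]:
        m=(h[...,0]>=a)&(h[...,0]<=b)&(h[...,1]>120)&(h[...,2]>90)&z
        k,l,st,ce=cv2.connectedComponentsWithStats(m.astype(np.uint8))
        if k<2: print(n,'none'); continue
        i=1+np.argmax(st[1:,4]); print(n,st[i],ce[i],at_z(C,ce[i],208),np.median(P[l==i],0))
    return C,I,D,P
E
python3 -c "
from pads import *
pads('w3')"
```

```text
[ 577.6 -333.1  327.5] [-3.1  0.   1.4] [ 0.2  0.6  0.5  1.3 -0.3  1.2  0.5]
power_pad 0.95 [343.2  31.7] z-plane [ 619.9 -224.2  205. ] depth [ 619.5 -224.7  208.7]
tare_pad 0.97 [343.4 112.8] z-plane [ 609.7 -279.5  205. ] depth [ 609.5 -279.3  208.4]
hook_seat 0.66 [199.3  80.7] z-plane [ 505.1 -233.2  189. ] depth [ 505.  -233.1  188.8]
hook_tip 0.61 [165.6  86. ] z-plane [ 483.4 -233.   203. ] depth [ 483.4 -233.   202.9]
green [ 276   33   24   87 1632] [287.7  75.9] [ 574.7 -245.5  208. ] [ 574.6 -245.2  206.3]
orange [325  98  35  35 835] [341.9 114.7] [ 608.2 -280.5  208. ] [ 608.1 -280.4  208.1]
```

View pics/w3.png

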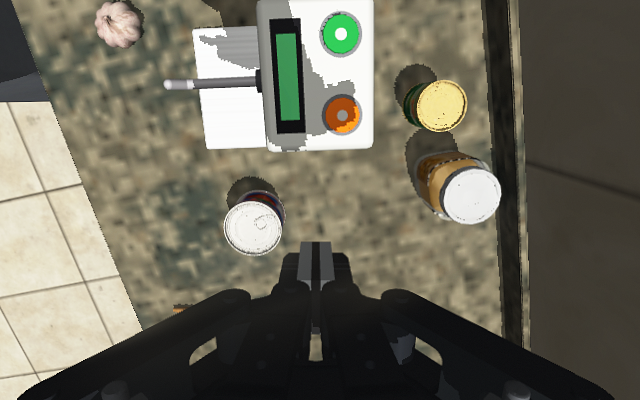

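The scale is clearly visible: green pad (341,33), orange (342,114), hook from (260,80) to tip (165,85). Yaw is about -10° and the seat is at (505,-233), which is consistent. Going above the green pad.

{"name": "run_rows", "arguments": {
  "steps": [
    {"xyz":[38,6,0],"jaw":0},
    {"xyz":[38,6,0],"jaw":0},
    {"xyz":[38,6,0],"jaw":0},
    {"xyz":[0,0,40],"jaw":0},
    {"xyz":[0,0,40],"jaw":0},
    {"xyz":[0,0,25],"jaw":0},
    {"xyz":[0,0,7],"jaw":0},
    {"jaw":0}
  ]
}}

```text
clock: 5.95
eef_pos: [621.0, -216.3, 214.7]
tool_rot: [-3.14, -0.001, 1.376]
force: [0.1, 0.6, 1.2]
width: 0.0
gripper_force: 0.0
```

{"name": "run_rows", "arguments": {
  "steps": [
    {"xyz":[-9,-1,2],"jaw":0},
    {"xyz":[0,0,2],"jaw":0},
    {"jaw":0},
    {"jaw":0}
  ]
}}

```text
clock: 6.35
eef_pos: [618.4, -226.6, 212.0]
tool_rot: [3.14, -0.0, 1.374]
force: [1.1, -0.3, -0.4]
width: -0.2
gripper_force: 0.0
```

{"name": "run_rows", "arguments": {
  "steps": [
    {"xyz":[0,0,2],"jaw":0},
    {"xyz":[0,0,1],"jaw":0},
    {"jaw":0}
  ]
}}

```text
clock: 6.65
eef_pos: [618.0, -226.2, 208.1]
tool_rot: [-3.141, -0.0, 1.374]
force: [0.7, 0.5, -0.0]
width: -0.1
gripper_force: 0.0
```

{"name": "run_rows", "arguments": {
  "steps": [
    {"xyz":[0,0,1],"jaw":0},
    {"jaw":0}
  ]
}}

```text
clock: 6.85
eef_pos: [618.1, -226.3, 207.5]
tool_rot: [3.142, -0.0, 1.374]
force: [-1.2, 0.9, 1.9]
width: 0.1
gripper_force: 1.2
```

{"name": "run_rows", "arguments": {
  "steps": [
    {"xyz":[0,0,1],"jaw":0},
    {"jaw":0}
  ]
}}

```text
clock: 7.05
eef_pos: [618.2, -226.3, 206.8]
tool_rot: [3.141, -0.0, 1.374]
force: [-1.9, 1.1, 5.1]
width: -0.2
gripper_force: 2.5
```

{"name": "run_rows", "arguments": {
  "steps": [
    {"xyz":[0,0,0.5],"jaw":0},
    {"jaw":0}
  ]
}}

```text
clock: 7.25
eef_pos: [618.1, -226.3, 206.6]
tool_rot: [3.141, -0.0, 1.374]
force: [-1.6, 1.6, 6.6]
width: -0.3
gripper_force: 3.2
```

{"name": "run_rows", "arguments": {
  "steps": [
    {"xyz":[0,0,0.5],"jaw":0},
    {"jaw":0},
    {"jaw":0},
    {"jaw":0}
  ]
}}

```text
clock: 7.65
eef_pos: [618.2, -226.3, 206.6]
tool_rot: [3.141, -0.001, 1.374]
force: [-3.1, 2.4, 8.8]
width: 0.0
gripper_force: 4.4
```

{"name": "run_rows", "arguments": {
  "steps": [
    {"jaw":0},
    {"jaw":0},
    {"jaw":0}
  ]
}}

```text
clock: 7.95
eef_pos: [618.2, -226.3, 206.6]
tool_rot: [3.141, -0.001, 1.374]
force: [-2.6, 1.5, 8.9]
width: -0.1
gripper_force: 4.4
```

Green registered at about 8.9 N. I'll work out the constant arc row that returns me to the basket.

```bash
cat > arc.py <<'E'
import numpy as np, sys
# arc.py x y yaw x2 y2 yaw2 n : constant planar row (tool down): dx, dy, rz
x,y,a,x2,y2,a2,n=map(float,sys.argv[1:]); n=int(n)
d=(a2-a)/n; ang=a+d*np.arange(n)
A=np.array([[np.cos(ang).sum(),np.sin(ang).sum()],[np.sin(ang).sum(),-np.cos(ang).sum()]])
v=np.linalg.solve(A,[x2-x,y2-y]); print('dx %.2f dy %.2f rz %.4f'%(*v,-d))
px=x+np.cumsum(v[0]*np.cos(ang)+v[1]*np.sin(ang)); py=y+np.cumsum(v[0]*np.sin(ang)-v[1]*np.cos(ang)); print(np.c_[px,py].round().tolist())
E
python3 arc.py 618 -226 1.374 540 167 2.077 9
```

```text
dx 45.29 dy -3.64 rz -0.0781
[[623.0, -181.0], [625.0, -135.0], [623.0, -90.0], [618.0, -45.0], [609.0, -0.0], [597.0, 43.0], [581.0, 86.0], [562.0, 127.0], [540.0, 167.0]]
```

{"name": "run_rows", "arguments": {
  "steps": [
    {"xyz":[0,0,-42],"jaw":0},
    {"xyz":[0,0,-42],"jaw":0},
    {"xyz":[0,0,-42],"jaw":85}
  ]
}}

```text
clock: 8.25
eef_pos: [617.8, -226.6, 332.3]
tool_rot: [-3.141, 0.0, 1.373]
force: [0.4, -0.2, 0.4]
width: 13.3
gripper_force: 0.0
```

{"name": "run_rows", "arguments": {
  "steps": [
    {"xyz":[45.3,-3.6,0],"rot":[0,0,-0.078],"jaw":85},
    {"xyz":[45.3,-3.6,0],"rot":[0,0,-0.078],"jaw":85},
    {"xyz":[45.3,-3.6,0],"rot":[0,0,-0.078],"jaw":85},
    {"xyz":[45.3,-3.6,0],"rot":[0,0,-0.078],"jaw":85},
    {"xyz":[45.3,-3.6,0],"rot":[0,0,-0.078],"jaw":85},
    {"xyz":[45.3,-3.6,0],"rot":[0,0,-0.078],"jaw":85},
    {"xyz":[45.3,-3.6,0],"rot":[0,0,-0.078],"jaw":85},
    {"xyz":[45.3,-3.6,0],"rot":[0,0,-0.078],"jaw":85},
    {"xyz":[45.3,-3.6,0],"rot":[0,0,-0.078],"jaw":85},
    {"xyz":[0,0,20],"jaw":85},
    {"xyz":[0,0,20],"jaw":85},
    {"jaw":85}
  ]
}}

```text
clock: 9.45
eef_pos: [538.8, 166.6, 288.9]
tool_rot: [-3.136, -0.001, 2.076]
force: [-0.3, 0.4, -0.1]
width: 84.7
gripper_force: 0.0
```

```bash
python3 - <<'E'
from look import *
o,C,I,D=look('w4',['bail_top','bail_left','bail_right','basket'])
P=cloud(C,D); q=P[(P[...,2]>112)&(P[...,2]<145)&(np.hypot(P[...,0]-506,P[...,1]-228)<60)]
c=q[:,:2].mean(0); u,s,v=np.linalg.svd(q[:,:2]-c,full_matrices=False); t=(q[:,:2]-c)@v[0]
print(len(q),c,s/np.sqrt(len(q)),'dir',v[0],np.degrees(np.arctan2(v[0,1],v[0,0])),'mid',c+v[0]*(t.min()+t.max())/2,t.max()-t.min(),q[:,2].max())
E
```

```text
[538.8 166.6 288.9] [-3.1 -0.   2.1] [-0.5  0.5  0.3  1.7 -0.1  1.   0.3]
bail_top 0.86 [319.4 100.9] z-plane [506.3 227.8 130. ] depth [506.3 227.8 132.7]
bail_left 0.88 [315.4  63.6] z-plane [488.4 252.9 122. ] depth [488.6 252.6 125.3]
bail_right 0.87 [316.3 132.1] z-plane [517. 203. 122.] depth [516.8 203.3 126.3]
basket 0.92 [319.4  98.9] z-plane [506.  230.3   0. ] depth [505.5 229.1 136.4]
1182 [503.3 230.7] [26.9  2.6] dir [ 0.5 -0.9] -61.536055509388106 mid [503.9 229.4] 97.92896164946353 136.46195907998208
```

View pics/w4.png

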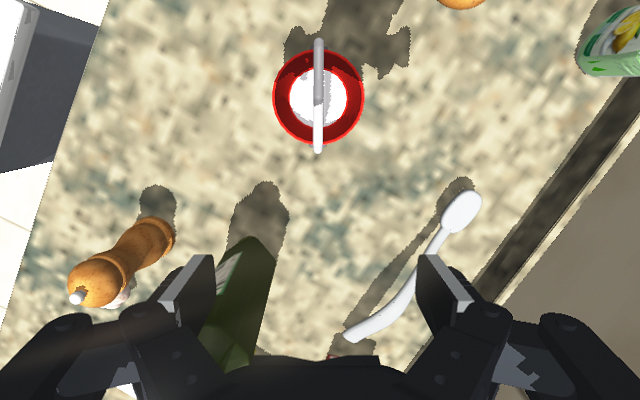

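The bail lies aligned with the tool axis in the picture (column 317, rows 40–150), with its peak at about (505,228.5). I'll go over the left grip point and descend.

{"name": "run_rows", "arguments": {
  "steps": [
    {"xyz":[35,0.2,0],"jaw":85},
    {"xyz":[35,0.2,0],"jaw":85},
    {"xyz":[30.5,0.2,0],"jaw":85},
    {"xyz":[0,0,45],"jaw":85},
    {"xyz":[0,0,45],"jaw":85},
    {"xyz":[0,0,40],"jaw":85},
    {"xyz":[0,0,10],"jaw":85},
    {"jaw":85},
    {"jaw":85}
  ]
}}

```text
clock: 10.6
eef_pos: [494.3, 255.4, 153.1]
tool_rot: [3.138, 0.0, 2.075]
force: [-0.1, -0.0, 0.9]
width: 85.2
gripper_force: 0.0
```

{"name": "run_rows", "arguments": {
  "steps": [
    {"xyz":[1,-3.4,20],"jaw":85},
    {"xyz":[0,0,20],"jaw":85},
    {"xyz":[0,0,8],"jaw":85},
    {"jaw":85},
    {"jaw":0},
    {"jaw":0},
    {"jaw":0},
    {"jaw":0},
    {"jaw":0},
    {"jaw":0}
  ]
}}

```text
clock: 11.6
eef_pos: [489.5, 254.5, 103.5]
tool_rot: [3.141, -0.0, 2.076]
force: [-0.5, 0.5, 1.7]
width: 6.9
gripper_force: 58.4
```

{"name": "run_rows", "arguments": {
  "steps": [
    {"xyz":[0,0,-5],"jaw":0},
    {"xyz":[0,0,-10],"jaw":0},
    {"xyz":[0,0,-10],"jaw":0},
    {"jaw":0},
    {"jaw":0}
  ]
}}

```text
clock: 12.1
eef_pos: [489.4, 254.4, 128.8]
tool_rot: [3.141, -0.0, 2.076]
force: [-0.1, -0.1, -1.8]
width: 7.0
gripper_force: 58.6
```

{"name": "run_rows", "arguments": {
  "steps": [
    {"xyz":[0,0,-25],"jaw":0},
    {"xyz":[0,0,-30],"jaw":0},
    {"xyz":[0,0,-30],"jaw":0},
    {"xyz":[0,0,-30],"jaw":0},
    {"xyz":[0,0,-30],"jaw":0},
    {"xyz":[0,0,-30],"jaw":0},
    {"jaw":0}
  ]
}}

```text
clock: 12.8
eef_pos: [491.3, 255.0, 307.0]
tool_rot: [3.134, -0.0, 2.076]
force: [1.0, 0.0, -1.5]
width: 6.8
gripper_force: 58.6
```

```bash
python3 arc.py 489.5 254.5 2.076 411 15 1.7 8;  python3 arc.py 411 15 1.7 436 -190.5 1.396 7
```

```text
dx -25.08 dy -19.36 rz 0.0470
[[485.0, 223.0], [478.0, 192.0], [471.0, 161.0], [462.0, 131.0], [451.0, 101.0], [439.0, 72.0], [426.0, 43.0], [411.0, 15.0]]
dx -29.46 dy 3.62 rz 0.0434
[[418.0, -14.0], [425.0, -43.0], [429.0, -72.0], [433.0, -102.0], [435.0, -131.0], [436.0, -161.0], [436.0, -190.0]]
```

{"name": "run_rows", "arguments": {
  "steps": [
    {"xyz":[-25,-19.4,0],"rot":[0,0,0.047],"jaw":0},
    {"xyz":[-25,-19.4,0],"rot":[0,0,0.047],"jaw":0},
    {"xyz":[-25,-19.4,0],"rot":[0,0,0.047],"jaw":0},
    {"xyz":[-25,-19.4,0],"rot":[0,0,0.047],"jaw":0},
    {"xyz":[-25,-19.4,0],"rot":[0,0,0.047],"jaw":0},
    {"xyz":[-25,-19.4,0],"rot":[0,0,0.047],"jaw":0},
    {"xyz":[-25,-19.4,0],"rot":[0,0,0.047],"jaw":0},
    {"xyz":[-25,-19.4,0],"rot":[0,0,0.047],"jaw":0},
    {"jaw":0}
  ]
}}

```text
clock: 13.7
eef_pos: [406.9, 11.4, 302.4]
tool_rot: [-3.138, 0.001, 1.693]
force: [0.1, 0.3, -1.2]
width: 6.9
gripper_force: 58.6
```

{"name": "run_rows", "arguments": {
  "steps": [
    {"xyz":[-29.3,4,0],"rot":[0,0,0.0425],"jaw":0},
    {"xyz":[-29.3,4,0],"rot":[0,0,0.0425],"jaw":0},
    {"xyz":[-29.3,4,0],"rot":[0,0,0.0425],"jaw":0},
    {"xyz":[-29.3,4,0],"rot":[0,0,0.0425],"jaw":0},
    {"xyz":[-29.3,4,0],"rot":[0,0,0.0425],"jaw":0},
    {"xyz":[-29.3,4,0],"rot":[0,0,0.0425],"jaw":0},
    {"xyz":[-29.3,4,0],"rot":[0,0,0.0425],"jaw":0},
    {"jaw":0},
    {"jaw":0}
  ]
}}

```text
clock: 14.6
eef_pos: [438.0, -188.7, 302.3]
tool_rot: [-3.14, -0.0, 1.402]
force: [0.1, 1.5, -2.1]
width: 7.0
gripper_force: 58.7
```

```bash
python3 - <<'E'
from look import *
o,C,I,D=look('w5',['bail_top','hook_tip','hook_seat','basket'])
for n in ['side','top']:
    cams.get_image(n); c=cam(n)
    for t in ['bail_top','hook_tip','hook_seat']:
        for m in models.mark_of(t,n)[:1]: print(n,t,m['confidence'],at_z(c,m['position'],{'bail_top':330}.get(t,Z[t])))
E
```

```text
[ 438.  -188.7  302.3] [-3.1 -0.   1.4] [-0.1  0.3  0.6  1.9 -0.2  1.   0.4]
bail_top 0.86 [316.9 352.3] z-plane [ 405.6 -385.   130. ] depth [ 433.5 -214.6  333.7]
hook_tip 0.63 [388.7 242.8] z-plane [ 486.6 -233.6  203. ] depth [ 478.4 -209.2  255.7]
hook_seat 0.87 [406.6 231.7] z-plane [ 504.1 -233.   189. ] depth [ 504.1 -232.9  189.2]
basket 0.96 [319.5 231.9] z-plane [ 424.9 -295.1    0. ] depth [ 442.1 -170.4  319.5]
side bail_top 0.55 [ 428.1 -212.8  330. ]
side hook_tip 0.91 [ 478.6 -227.1  203. ]
side hook_seat 0.75 [ 492.7 -236.3  189. ]
top bail_top 0.61 [ 506.1 -183.2  330. ]
top hook_tip 0.66 [ 486.2 -235.4  203. ]
top hook_seat 0.75 [ 500.1 -242.2  189. ]
```

View pics/w5.png

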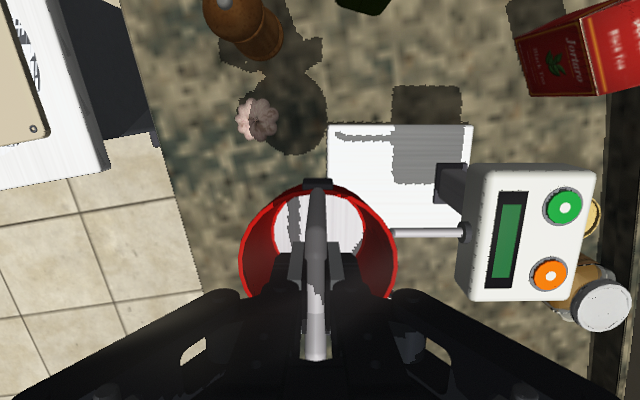

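The basket is held upright (bail at column 317) in front of the hook, whose rod runs from (390,232) to (465,232). In the scale frame the peak is at about x=-74, y=+3. I'll lower to hook height and check.

{"name": "run_rows", "arguments": {
  "steps": [
    {"xyz":[-3,0,20],"rot":[0,0,0.006],"jaw":0},
    {"xyz":[0,0,30],"jaw":0},
    {"xyz":[0,0,30],"jaw":0},
    {"xyz":[0,0,26],"jaw":0},
    {"xyz":[0,0,5],"jaw":0},
    {"jaw":0},
    {"jaw":0}
  ]
}}

```text
clock: 15.95
eef_pos: [438.6, -192.6, 193.4]
tool_rot: [3.14, 0.0, 1.396]
force: [-0.5, -1.0, -1.2]
width: 7.1
gripper_force: 58.6
```

```bash
python3 - <<'E'
from look import *
o,C,I,D=look('w6',['bail_top','hook_tip','hook_seat'])
cams.get_image('side'); c=cam('side'); 
for m in models.mark_of('bail_top','side')[:1]: print(m, at_z(c,m['position'],217))
I,_=cams.get_image('side'); cv2.imwrite('pics/s6.png',cv2.resize(I[150:270,320:440],None,fx=4,fy=4))
E
```

```text
[ 438.6 -192.6  193.4] [3.1 0.  1.4] [ 0.   0.5  0.5  2.  -0.4  0.7  0.6]
bail_top 0.92 [315.4 351.4] z-plane [ 419.9 -296.8  130. ] depth [ 433.2 -218.9  223.5]
hook_tip 0.38 [317.4 232.6] z-plane [ 441.4 -177.4  203. ] depth [ 441.9 -174.1  211.3]
hook_seat 0.91 [458.9 307. ] z-plane [ 503.2 -234.4  189. ] depth [ 503.  -234.   189.6]
{'position': [352.7, 200.3], 'confidence': 0.74} [ 448.2 -213.6  217. ]
```

View pics/s6.png

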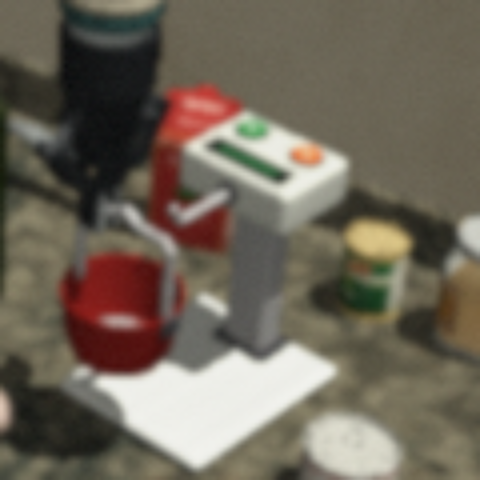

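The basket is level in front of the tip, with the peak about 12 mm above the tip and y≈+1. Moving it on.

{"name": "run_rows", "arguments": {
  "steps": [
    {"xyz":[0,15,0],"jaw":0},
    {"xyz":[0,15,0],"jaw":0},
    {"xyz":[0,15,0],"jaw":0},
    {"xyz":[0,15,0],"jaw":0},
    {"xyz":[-1,14,0],"jaw":0},
    {"jaw":0},
    {"jaw":0}
  ]
}}

```text
clock: 17.0
eef_pos: [509.8, -205.7, 192.1]
tool_rot: [-3.14, -0.0, 1.396]
force: [-0.1, -0.5, -1.2]
width: 6.7
gripper_force: 58.7
```

{"name": "run_rows", "arguments": {
  "steps": [
    {"xyz":[0,1,8],"jaw":0},
    {"xyz":[0,0,8],"jaw":0},
    {"xyz":[0,0,5],"jaw":0},
    {"jaw":0}
  ]
}}

```text
clock: 17.4
eef_pos: [510.5, -205.6, 170.2]
tool_rot: [-3.139, -0.001, 1.396]
force: [-0.4, -0.2, -2.2]
width: 6.6
gripper_force: 58.7
```

{"name": "run_rows", "arguments": {
  "steps": [
    {"xyz":[0,0,2],"jaw":0},
    {"jaw":0},
    {"jaw":0}
  ]
}}

```text
clock: 17.7
eef_pos: [511.6, -206.1, 169.4]
tool_rot: [3.141, 0.0, 1.396]
force: [-0.7, 0.0, -0.3]
width: 6.8
gripper_force: 58.7
```

{"name": "run_rows", "arguments": {
  "steps": [
    {"xyz":[0,0,1],"jaw":0},
    {"jaw":0},
    {"jaw":0}
  ]
}}

```text
clock: 18.0
eef_pos: [511.6, -206.1, 168.4]
tool_rot: [3.141, 0.0, 1.396]
force: [0.4, 1.3, -2.6]
width: 7.0
gripper_force: 58.7
```

```bash
python3 -c "
from look import *
look('w7',['bail_top','hook_seat','bail_left'])"
```

```text
[ 511.6 -206.1  168.4] [3.1 0.  1.4] [ 0.   0.6  0.5  1.9 -0.4  0.8  0.6]
bail_top 0.84 [316.1 351.8] z-plane [ 496.7 -289.8  130. ] depth [ 506.6 -231.6  199.7]
hook_seat 0.8 [311.3 339.9] z-plane [ 504.1 -234.2  189. ] depth [ 505.2 -228.6  196.1]
bail_left 0.64 [314.1 277.8] z-plane [ 503.9 -242.   122. ] depth [ 510.8 -203.4  192.6]
```

Not in contact yet, so I keep lowering gently.

{"name": "run_rows", "arguments": {
  "steps": [
    {"xyz":[0,0,1],"jaw":0},
    {"jaw":0},
    {"jaw":0}
  ]
}}

```text
clock: 18.5
eef_pos: [511.7, -206.2, 167.6]
tool_rot: [3.141, 0.0, 1.396]
force: [-0.2, 0.6, 2.2]
width: 6.7
gripper_force: 58.9
```

{"name": "run_rows", "arguments": {
  "steps": [
    {"xyz":[0,0,1],"jaw":0},
    {"jaw":0},
    {"jaw":0}
  ]
}}

```text
clock: 18.8
eef_pos: [511.8, -206.4, 166.9]
tool_rot: [3.141, 0.0, 1.396]
force: [-1.1, 0.8, 6.4]
width: 7.0
gripper_force: 59.3
```

Contact at the expected height (167 mm). I'll ease off and open partly.

{"name": "run_rows", "arguments": {
  "steps": [
    {"xyz":[0,0,-1],"jaw":0},
    {"jaw":10},
    {"jaw":12},
    {"jaw":16},
    {"jaw":22},
    {"jaw":26},
    {"jaw":26},
    {"jaw":26}
  ]
}}

```text
clock: 19.6
eef_pos: [511.5, -206.0, 167.3]
tool_rot: [-3.141, -0.0, 1.396]
force: [-0.2, 0.6, -0.0]
width: 26.1
gripper_force: 0.0
```

```bash
python3 - <<'E'
from look import *
I,_=cams.get_image('side'); cv2.imwrite('pics/s8.png',cv2.resize(I[150:270,320:440],None,fx=4,fy=4))
E
```

```text
(no output)
```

View pics/s8.png

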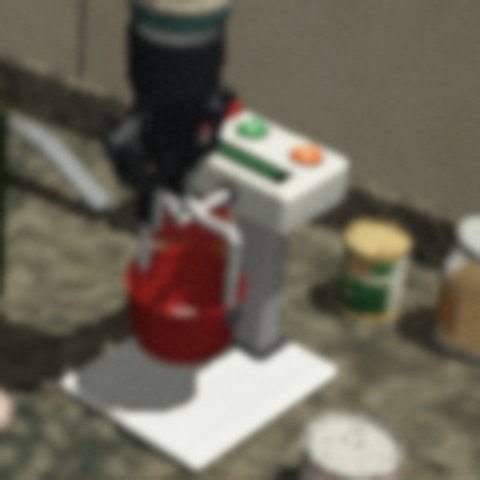

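The bail rests on the rod inside the tip and the basket is level. Withdrawing straight up.

{"name": "run_rows", "arguments": {
  "steps": [
    {"xyz":[0,0,-10],"jaw":26},
    {"xyz":[0,0,-15],"jaw":26},
    {"xyz":[0,0,-20],"jaw":26},
    {"xyz":[0,0,-30],"jaw":26},
    {"xyz":[0,0,-30],"jaw":26},
    {"xyz":[0,0,-30],"jaw":0},
    {"xyz":[0,0,-20],"jaw":0},
    {"jaw":0}
  ]
}}

```text
clock: 20.45
eef_pos: [512.9, -207.2, 326.0]
tool_rot: [3.135, 0.001, 1.396]
force: [1.1, -0.9, -0.3]
width: -0.0
gripper_force: 0.0
```

```bash
python3 - <<'E'
from look import *
s=read_state();a=s['tool_rot'][2];d=np.array([608.8,-280])-s['eef_pos'][:2]
print(s['eef_pos'],'dx',d@[np.cos(a),np.sin(a)],'dy',d@[np.sin(a),-np.cos(a)])
for n in ['side']:
    c=cam(n); cams.get_image(n)
    for t,z in [('bail_top',194),('hook_seat',189)]:
        for m in models.mark_of(t,n)[:1]: print(t,m['confidence'],m['position'],at_z(c,m['position'],z))
E
```

```text
[ 512.9 -207.2  326. ] dx -55.05832415555395 dy 107.07453601400753
bail_top 0.63 [367.2, 201.5] [ 500.9 -235.3  194. ]
hook_seat 0.93 [366.7, 204.3] [ 493.  -238.6  189. ]
```

{"name": "run_rows", "arguments": {
  "steps": [
    {"xyz":[-18.3,35.7,0],"jaw":0},
    {"xyz":[-18.3,35.7,0],"jaw":0},
    {"xyz":[-18.3,35.7,0],"jaw":0},
    {"xyz":[0,0,30],"jaw":0},
    {"xyz":[0,0,30],"jaw":0},
    {"xyz":[0,0,20],"jaw":0},
    {"xyz":[0,0,10],"jaw":0},
    {"jaw":0},
    {"jaw":0}
  ]
}}

```text
clock: 21.5
eef_pos: [607.7, -279.0, 232.8]
tool_rot: [3.141, 0.0, 1.396]
force: [0.7, 0.0, 0.5]
width: 0.3
gripper_force: 0.0
```

```bash
python3 -c "
from look import *
s=read_state();a=s['tool_rot'][2];d=np.array([608.8,-280])-s['eef_pos'][:2]
print(s['eef_pos'],'dx',d@[np.cos(a),np.sin(a)],'dy',d@[np.sin(a),-np.cos(a)])"
```

```text
[ 607.7 -279.   232.8] dx -0.8178848488927536 dy 1.271746452604833
```

{"name": "run_rows", "arguments": {
  "steps": [
    {"xyz":[-1,1,10],"jaw":0},
    {"xyz":[0,0,8],"jaw":0},
    {"xyz":[0,0,4],"jaw":0},
    {"xyz":[0,0,1],"jaw":0},
    {"jaw":0},
    {"jaw":0}
  ]
}}

```text
clock: 22.1
eef_pos: [608.4, -280.0, 209.6]
tool_rot: [3.141, 0.0, 1.396]
force: [0.0, -1.1, 0.2]
width: -0.1
gripper_force: 0.0
```

{"name": "run_rows", "arguments": {
  "steps": [
    {"xyz":[0,0,1],"jaw":0},
    {"xyz":[0,0,1],"jaw":0},
    {"jaw":0}
  ]
}}

```text
clock: 22.4
eef_pos: [608.4, -280.0, 207.6]
tool_rot: [3.141, 0.0, 1.396]
force: [-0.1, 0.1, 1.5]
width: 0.2
gripper_force: 0.9
```

{"name": "run_rows", "arguments": {
  "steps": [
    {"xyz":[0,0,1],"jaw":0},
    {"jaw":0}
  ]
}}

```text
clock: 22.6
eef_pos: [608.5, -280.0, 206.9]
tool_rot: [3.141, 0.0, 1.396]
force: [-1.2, -0.0, 5.2]
width: 0.4
gripper_force: 2.4
```

{"name": "run_rows", "arguments": {
  "steps": [
    {"xyz":[0,0,0.5],"jaw":0},
    {"jaw":0},
    {"jaw":0}
  ]
}}

```text
clock: 22.9
eef_pos: [608.5, -280.0, 206.7]
tool_rot: [3.141, -0.0, 1.396]
force: [-0.7, 1.1, 6.1]
width: 0.0
gripper_force: 3.3
```

{"name": "run_rows", "arguments": {
  "steps": [
    {"xyz":[0,0,0.6],"jaw":0},
    {"jaw":0},
    {"jaw":0},
    {"jaw":0}
  ]
}}

```text
clock: 23.3
eef_pos: [608.5, -280.0, 206.6]
tool_rot: [3.14, -0.0, 1.396]
force: [-1.4, 1.2, 9.4]
width: -0.4
gripper_force: 4.7
```

{"name": "run_rows", "arguments": {
  "steps": [
    {"jaw":0},
    {"jaw":0},
    {"jaw":0}
  ]
}}

```text
clock: 23.6
eef_pos: [608.5, -280.0, 206.6]
tool_rot: [3.14, -0.0, 1.396]
force: [-2.8, 1.3, 9.0]
width: -0.1
gripper_force: 4.7
```

{"name": "run_rows", "arguments": {
  "steps": [
    {"xyz":[0,0,-10],"jaw":0},
    {"xyz":[0,0,-30],"jaw":0},
    {"xyz":[0,0,-40],"jaw":0},
    {"xyz":[0,0,-40],"jaw":0},
    {"jaw":0},
    {"jaw":0}
  ]
}}

```text
clock: 24.2
eef_pos: [608.4, -280.0, 326.0]
tool_rot: [3.14, 0.0, 1.396]
force: [1.1, -0.7, -0.3]
width: -0.1
gripper_force: 0.0
```

```bash
python3 - <<'E'
from look import *
I,_=cams.get_image('side'); cv2.imwrite('pics/s9.png',cv2.resize(I[150:270,280:440],None,fx=4,fy=4))
E
```

```text
(no output)
```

View pics/s9.png

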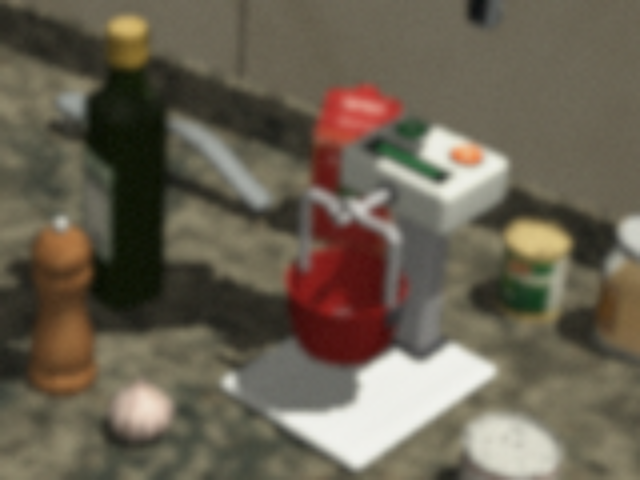

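The basket hangs level on the hook (bail on the rod at about (352,208)), and the bottle, mill and garlic are standing as before.

```bash
python3 -c "
from cell import ctrl
print(ctrl.finish_job())"
```

```text
the job is handed in; nothing more can be done
None
```

I pressed the green pad (about 9 N), hung the red basket freely on the hook, pressed the orange tare pad (about 9 N), and handed the job in at about 24 s; the hand-in returned no verdict.

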